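# Feed the slide by one turn of the hand wheel and lock it

### The job

Feed the carriage of the slide unit by exactly one turn: with shut fingertips, push the hand wheel round clockwise (seen from above) by its upright handle, once, and leave the handle where it stood at the start. Then push the clamp lever on the end block clockwise to its stop to lock the slide. Only push, gently; do not grip or lift anything, and leave the parts and tools lying about undisturbed.

Things in the scene. Friction and masses are not known exactly. Their poses are not given: they have to be found in the camera images.
- feed_stage: Hand-fed slide unit fixed to the table: base plate 120 (its x) x 400 (its y) x 16 mm. Origin: centre of the plate's underside, on the table; z up; its y is world y, turned by up to 0.35 rad. From -y to +y: gear box (top 67 mm up) with the hand wheel lying flat on it, carriage (top 54 mm up) with a steel vee block fixed on it (top 94 mm up), end block with the clamp lever.
- feed_wheel (a joint): Turn of the steel three-spoke hand wheel about its vertical axis, rad, growing CLOCKWISE seen from above; one turn is 6.283. Starts anywhere from -2.5 to 2.5; range -12 to 12. Drag of about 0.12 N m (2 N at the handle): it stays where it is left. One turn clockwise moves the carriage 12 mm towards the clamp lever.
- wheel_center (a point): Point on the wheel's axis at the height of the middle of its handle, 126 mm above the table. Wheel outside diameter 143 mm, top of its rim 99.5 mm above the table, hub 36 mm across with its top at 107 mm.
- knob_mid (a point): Middle of the wheel's one upright handle (black, 20 mm across, at the end of a spoke, 65 mm from the wheel's axis). The black grip reaches from 103 to 149 mm above the table; this point is at 126 mm. It turns with the wheel.
- clamp_lever (a joint): Swing of the clamp lever about its vertical axis, rad, growing CLOCKWISE seen from above: 0 = open, pointing along the unit's -x; 1.571 = at its stop, locked, pointing along the unit's +y (away from the wheel). It starts between 0 and 0.3 and stays where it is left (drag 0.06 N m, about 1 N at its handle).
- lever_pivot (a point): Point on the clamp lever's axis, 91 mm above the table (height of the middle of its handle).
- lever_tip (a point): Middle of the upright black handle (19 mm across) at the end of the clamp lever, 65 mm from the lever's axis. It reaches from 68 to 111 mm above the table, this point is at 91 mm; the lever's arm below it has its top at about 79 mm. It moves with the lever.
- bolt_0: Bystander, loose, not to be disturbed: hexagon bolt standing on its head, 19x22 mm, 62 mm tall. Origin: centre of its underside.
- nut_0: Bystander, loose, not to be disturbed: hexagon nut, 19x22x10 mm. Origin: centre of its underside.
- spanner_13: Bystander, loose, not to be disturbed: combination spanner, 28x177x8 mm. Origin: centre of its underside.
- bush_bronze: Bystander, loose, not to be disturbed: flanged bronze bush, 39 mm across, 40 mm tall. Origin: centre of its underside.
- hex_key_2: Bystander, loose, not to be disturbed: black L-shaped hexagon key, 35x105x8 mm. Origin: centre of its underside.
- shaft_stepped: Bystander, loose, not to be disturbed: stepped steel shaft lying down, 133 mm long, 31 mm thick. Origin: centre of its underside.

How it is judged:
On the way, in this order (a step that is already met when the one before it is completed fails the run):
1. the wheel has made one clockwise turn and rests with its handle within 17 mm (15 degrees) of where it started (value of joint feed_wheel between 3.2 and 9.4 rad and distance of knob_mid from where it was at the start of the episode below 0.017 m and velocity of joint feed_wheel between -0.1 and 0.1 rad/s), for 0.4 s.
2. after that, the clamp lever is at its stop (within 15 degrees) (value of joint clamp_lever above 1.31 rad), for 0.2 s.
At the end, for the whole second after the job is handed in: The wheel has turned exactly one turn clockwise from its start, its handle within 17 mm (15 degrees) of where it began and at rest, and the clamp lever is within 15 degrees of its stop (all of step 1 and value of joint clamp_lever above 1.31 rad); the robot touches nothing.
It fails at once if a bystander is moved by more than 20 mm or lifted (distance of any of bolt_0, nut_0, spanner_13, bush_bronze, hex_key_2, shaft_stepped from where it was at the start of the episode above 0.02 m).
It fails at once if the wheel, lever or unit is pinched or pushed hard (the fingers press on it with more than 35 N) (contact force between the fingers and feed_stage above 35 N).
It fails at once if the lever is pushed over before the wheel has been turned (value of joint clamp_lever above 0.8 rad and value of joint feed_wheel below 3.2 rad).
It also fails if it takes over 69 s, if anything falls off the work surface, if the arm or the gripper's body presses on something with over 40 N, if the wrist force passes 120 N, or if a joint passes its speed limit or range.

### The arm

A 6-joint arm with a two-finger parallel gripper is mounted at the origin on a cart in front of the work surface, level with it; the furniture and walls round the work are solid. World frame = base frame: x ahead of the robot, y to its left, z up, the work surface at z = 0. Lengths are in m, angles in rad, forces in N, time in s.
With the tool pointing down it reaches from about 0.25 to 0.725 m from the base axis. Payload 4 kg.
Tool frame: the origin (TCP) lies between the finger pads; the fingertips stand 25 mm ahead of it and the grasp point (between the pads) lies 6 mm ahead of it; z points along the fingers, y is the line along which they close (so a half turn about z gives the same grasp; the last joint's range is limited). The gripper opens to 85 mm and grips with 20 to 120 N. Pads are 22 mm wide; open, the fingers measure 114 mm over their backs; the gripper's body (76 mm by 85 mm) begins 54 mm behind the grasp point. The pads swing forward as they close: fully open they stand 13 mm farther back than shut.
Start: joints at [-1.238, 0.241, 0.005, 1.335, 0, 1.571], TCP at [0.163, -0.473, 0.256] pointing down, gripper open.
Joint ranges: [-2.72, 2.72], [-1.05, 1.87], [-1.09, 1.28], [-1.99, 2.15], [-1.42, 1.44], [-3.14, 3.14]. Speed limits (rad/s): [2.79, 2.79, 3.14, 3.14, 3.14, 3.14].

### API

Orientations are given as a unit quaternion [x, y, z, w].
In Python, from workcell import bot gives the robot as it stands. The module is installed in compiled form; this text tells all that it offers.
- The arm moves only by the shell command python3 -m pendant 'ROWS'. ROWS is JSON, one flat list of numbers, 7 for each row, row after row: the shift along the tool's x, y, z normalised to -1 to 1, where 1 is 0.5 m, then the turn, a rotation vector about the tool's x, y, z normalised to -1 to 1, where 1 is 180 degrees, then the opening, from 0 (shut) to 1 (fully open). In form: [tx, ty, tz, ax, ay, az, fingers, tx, ty, tz, ax, ay, az, fingers, ...]. A call has exactly 10 rows; each row is the pose to reach, as a shift and turn from the pose commanded when the call began, along the tool's axes at that moment, turning the shorter way round; what a row does not reach only later rows make up. A row lasts 1/12 s, in which the tool goes at most 41.7 mm and 7.16 degrees, less where a joint would pass 70% of its speed; a pose out of reach is approached as far as the arm can. A call with a number of a shift or a turn outside -1 to 1 is refused whole. A call with a gripper value outside its range is refused whole. The fingers move at their own pace and stop on an object; the grip force is fixed at half the most. Time passes only in rows, so rows that repeat a pose let the fingers close, or fill a call up. It gives the time, the measured TCP pose, the force, the opening and the grip force at its end, in the units of the state.
- bot.get_obs(): the state, without advancing time (a new reading comes with each control period).
- bot.camera(name): name is "side" or "top" or "wrist"; returns a dict with "pixels" (384x512x3 uint8, red, green, blue), "mtx" (3x3 intrinsics, pixels), "cam_to_world" (4x4, takes a point from camera to world coordinates); the wrist camera has in their place "hand_eye" (4x4, takes a point from camera to tool coordinates, whose origin is the TCP and whose axes are the flange's). Camera axes: x right, y up, looking along -z (the intrinsics and any distortion apply to the point x, -y, -z); pixel columns grow to the right and rows downward; lengths in m; the calibration is good to about 2 mm. A picture is of the moment at which its call begins: read the wrist's pose just before it. There is no depth.
- bot.job_done(): hands the job in; it is judged then, once.
The state is a dict: "clock": time; "joint_pos": joint angles; "joint_vel": joint speeds; "tau": joint torques, N m; "eef_pos": TCP position; "tool_rot": TCP orientation; "ft_force": force on the tool from outside, world axes, zero at the start; "ft_torque": the same for the moment, N m; "grip_width": finger opening in m; "grasp_force": force on a finger pad.
Only numpy, scipy, OpenCV 4.12 (cv2) and the standard library are available. Lean on these libraries where they do the work, as an engineer would, in place of code of your own. Each camera call takes 0.05 s, during which the arm holds its last target. There are 200 camera calls.

## Working session

There is one attempt and no reset: what is moved stays moved. The work goes in short steps, Python scripts to look and compute and a shell command to move; the robot and the scene stay as the last step left them, time stands still between calls to the robot, and variables do not carry over. Pictures are saved under pics/ and viewed, at most 10 in all, crops included, and the job is handed in when it is done.

```bash
mkdir -p pics; python3 - <<'E'
from workcell import bot
import cv2,numpy as np
o=bot.get_obs();print(o)
for n in("top","side"):
    c=bot.camera(n);cv2.imwrite(f"pics/{n}0.png",c["pixels"][...,::-1]);print(c["mtx"],c["cam_to_world"])
    np.savez(f"{n}.npz",**{k:c[k] for k in("pixels","mtx","cam_to_world")});print(c.keys())
E
```

```text
{'clock': 0.0, 'joint_pos': array([-1.23796773e+00,  2.41454189e-01,  3.70804487e-03,  1.33525177e+00,
       -2.80444041e-05,  1.57074765e+00]), 'joint_vel': array([-1.05883358e-03,  7.95184974e-05,  7.58628272e-04,  2.33175249e-03,
        1.09037332e-03,  6.76469806e-04]), 'tau': array([ 5.46958636e-04, -3.72322476e+01,  2.52405149e+01,  1.68689608e-02,
       -7.38106792e-05,  5.59764544e-06]), 'eef_pos': array([ 0.16315324, -0.47199011,  0.25538619]), 'tool_rot': array([ 9.86180435e-01,  1.65671172e-01, -1.96145664e-04, -1.08326890e-03]), 'ft_force': array([-0.76126065, -0.15968971, -0.04369215]), 'ft_torque': array([ 0.05178663, -0.04245994, -0.03805503]), 'grasp_force': 0.0, 'grip_width': 0.08554677734892108}
[[386.8984964    0.         254.23063593]
 [  0.         386.8984964  191.29521759]
 [  0.           0.           1.        ]] [[-0.00399257  0.98217873 -0.18790689  0.42605571]
 [-0.99998518 -0.00461688 -0.0028849   0.03631707]
 [-0.00370103  0.18789258  0.98218261  0.9477652 ]
 [ 0.          0.          0.          1.        ]]
dict_keys(['pixels', 'mtx', 'cam_to_world'])
[[444.96170838   0.         252.29595334]
 [  0.         444.96170838 195.02235966]
 [  0.           0.           1.        ]] [[-0.93754232  0.16970625 -0.30366789  0.34975904]
 [-0.34715647 -0.40050281  0.84798578  0.76046107]
 [ 0.02228864  0.90044283  0.43440296  0.47431369]
 [ 0.          0.          0.          1.        ]]
dict_keys(['pixels', 'mtx', 'cam_to_world'])
```

View pics/top0.png

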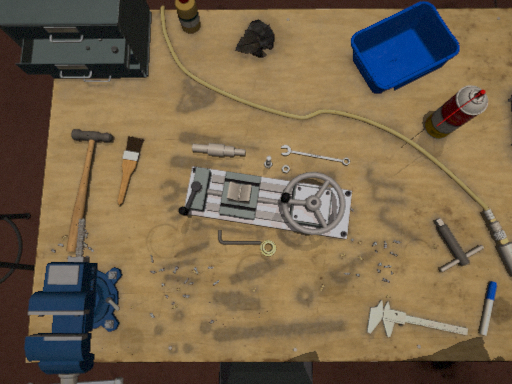

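View pics/side0.png

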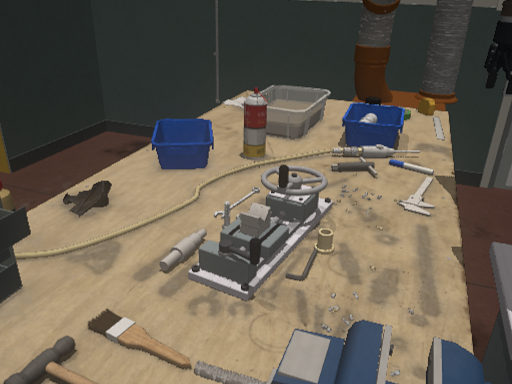

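The top view shows the wheel hub near (313,203), its black handle near (285,198), and the lever handle near (183,211) with its pivot around (198,185). In the side view the wheel is near (293,180), its handle (282,172) and the lever handle (255,250).

```bash
cat > h.py <<'E'
import numpy as np,cv2
def load(n): return dict(np.load(f"{n}.npz"))
def ray(c,u,v):
    T=c["cam_to_world"];d=np.linalg.inv(c["mtx"])@[u,v,1];d=T[:3,:3]@(d*[1,-1,-1]);return T[:3,3],d
def onz(c,u,v,z):
    o,d=ray(c,u,v);return (o+d*(z-o[2])/d[2])[:3]
def proj(c,p):
    T=c["cam_to_world"];q=T[:3,:3].T@(np.array(p)-T[:3,3]);q=q*[1,-1,-1];q=c["mtx"]@q;return q[:2]/q[2]
E
python3 - <<'E'
from h import *
t=load("top");s=load("side")
for n,c,b in(("top",t,(165,160,365,250)),("side",s,(190,155,340,295))):
    x0,y0,x1,y1=b;im=c["pixels"][y0:y1,x0:x1]
    m=(im.max(2)<45).astype(np.uint8);k,l,st,ce=cv2.connectedComponentsWithStats(m)
    print(n)
    for i in range(1,k):
        if st[i,4]>12: print(st[i,:4]+[x0,y0,0,0],st[i,4],(ce[i]+[x0,y0]).round(1))
    cv2.imwrite(f"pics/{n}c.png",cv2.resize(im[...,::-1],None,fx=4,fy=4,interpolation=cv2.INTER_CUBIC))
E
```

```text
top
[207 173   4  16] 22 [208.4 180.2]
[225 178  34   8] 75 [241.9 181.7]
[200 193   7  18] 24 [204.  202.2]
[281 193   9  10] 75 [284.9 197.5]
[221 203  34   8] 82 [237.6 206.4]
[179 207  12   8] 75 [184.  210.3]
side
[279 174   3  13] 16 [279.3 179.9]
[268 224  11  10] 18 [273.  228.6]
[250 235  19  30] 230 [255.2 250.8]
```

View pics/topc.png

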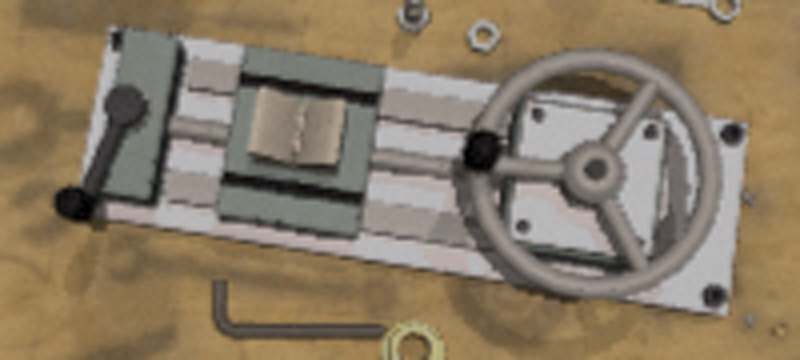

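View pics/sidec.png

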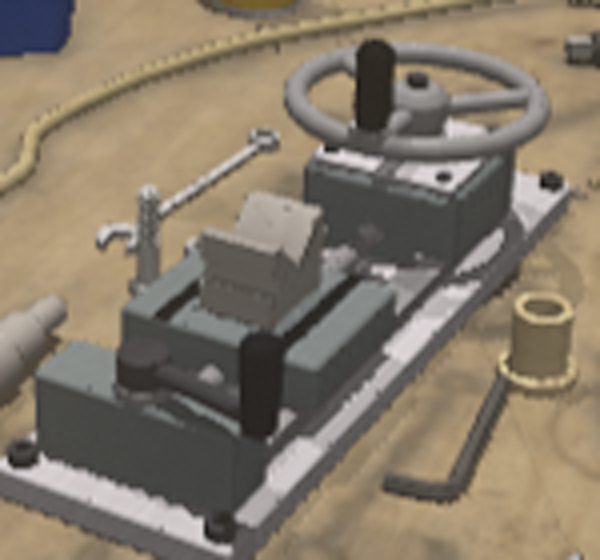

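```bash
python3 - <<'E'
from h import *
t=load("top");s=load("side")
P=lambda a,b,z:onz(t,a/4+165,b/4+160,z)
hub=P(595,168,.107);rim=P(588.5,172,.092);kn=P(482,149,.149);pv=P(125,103,.085);tip=P(75,202,.111)
for n,p in(("hub",hub),("rim",rim),("knob",kn),("piv",pv),("tip",tip)):print(n,p.round(4))
print(np.linalg.norm((kn-hub)[:2]),np.linalg.norm((tip-pv)[:2]))
cs=[P(110,28,.016),P(745,120,.016),P(728,314,.016)]
print(cs,[np.linalg.norm(cs[1]-cs[0]),np.linalg.norm(cs[2]-cs[1])])
d=cs[0]-cs[1];print("yaw",np.arctan2(-d[0],d[1]),"pivot-hub dir",np.arctan2(-(pv-hub)[0],(pv-hub)[1]))
# side cross check: knob mid (375,85), tip top(262,340) bottom(258,430)
Q=lambda a,b,z:onz(s,a/4+190,b/4+155,z)
print("side knob",Q(375,85,.126),"tip",Q(261,385,.0895),"hub",Q(418,78,.107))
# neighbours (top): bolt, nut, spanner end
print("bolt",P(412,15,.03),"nut",P(483,37,.005),"bush",P(413,345,.03),"key",P(225,325,.004),"vee",P(300,125,.094))
E
```

```text
hub [ 0.5623 -0.092   0.107 ]
rim [ 0.5625 -0.0906  0.092 ]
knob [ 0.5659 -0.0268  0.149 ]
piv [0.6046 0.1709 0.085 ]
tip [0.5442 0.1928 0.111 ]
0.06533099521134204 0.06426248527636798
[array([0.66646356, 0.19210408, 0.016     ]), array([ 0.6064315 , -0.19877537,  0.016     ]), array([ 0.48821917, -0.18257047,  0.016     ])] [np.float64(0.3954624961448883), np.float64(0.1193178699050268)]
yaw -0.15239131337873482 pivot-hub dir -0.15944497608667235
side knob [ 0.56549584 -0.02415802  0.126     ] tip [0.54355542 0.19895385 0.0895    ] hub [ 0.55897528 -0.08496129  0.107     ]
bolt [0.67013733 0.00502924 0.03      ] nut [ 0.66233005 -0.04017272  0.005     ] bush [0.46994656 0.0065794  0.03      ] key [0.48368026 0.1195412  0.004     ] vee [0.5896481  0.07080166 0.094     ]
```

Rim, knob and lever radii agree with the sizes given. I'm going to a spot high above and behind the handle, with tool x along world y and tool y along world x.

```bash
python3 -m pendant '[0.03,-0.02,0,0,0,-0.03,0, 0.08,-0.05,0,0,0,-0.07,0, 0.14,-0.09,0,0,0,-0.11,0, 0.2,-0.12,0,0,0,-0.15,0, 0.26,-0.16,0,0,0,-0.19,0, 0.32,-0.2,0,0,0,-0.23,0, 0.38,-0.24,0,0,0,-0.27,0, 0.44,-0.27,0,0,0,-0.31,0, 0.48,-0.3,0,0,0,-0.35,0, 0.49,-0.3,0,0,0,-0.394,0]'
python3 -c "
from workcell import bot
o=bot.get_obs();print(o['eef_pos'],o['tool_rot'],o['joint_pos'],o['grip_width'])"
```

```text
clock: 0.93
eef_pos: [0.3472, -0.2475, 0.256]
tool_rot: [0.71, 0.704, 0.001, -0.001]
ft_force: [0.6, -0.1, -0.1]
grip_width: -0.0001
grasp_force: 0.0
[ 0.34720066 -0.24748034  0.25599644] [ 7.09813492e-01  7.04388998e-01  6.21113889e-04 -7.49251703e-04] [-0.62022131  0.09600159 -0.17174311  1.30431983  0.00147659  0.9582455 ] -6.119902821322187e-05
```

```bash
python3 -m pendant '[0.02,0.02,0,0,0,0,0, 0.07,0.06,0.01,0,0,0,0, 0.12,0.1,0.02,0,0,0,0, 0.18,0.15,0.04,0,0,0,0, 0.24,0.2,0.06,0,0,0,0, 0.3,0.25,0.08,0,0,0,0, 0.36,0.29,0.1,0,0,0,0, 0.41,0.32,0.11,0,0,0,0, 0.44,0.35,0.11,0,0,0,0, 0.443,0.35,0.11,0,0,0,0]'
python3 - <<'E'
from workcell import bot
import cv2,numpy as np
o=bot.get_obs();print(o['eef_pos'])
c=bot.camera("wrist");np.savez("w0.npz",e=o['eef_pos'],q=o['tool_rot'],**{k:c[k] for k in("pixels","mtx","hand_eye")})
cv2.imwrite("pics/w0.png",c["pixels"][...,::-1])
E
```

```text
clock: 1.77
eef_pos: [0.5269, -0.0295, 0.2]
tool_rot: [0.712, 0.702, 0.0, -0.001]
ft_force: [-0.1, 0.2, 0.1]
grip_width: -0.0001
grasp_force: 0.0
[ 0.5269073  -0.02951404  0.1999823 ]
```

View pics/w0.png

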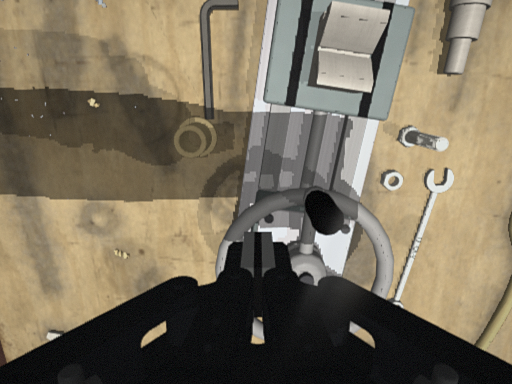

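The wrist view shows the knob at about (325,213), to the right (+x) of the shut fingertips near (258,240), and nothing between them.

```bash
python3 - <<'E'
from h import *
from scipy.spatial.transform import Rotation as R
w=dict(np.load("w0.npz"));T=np.eye(4);T[:3,:3]=R.from_quat(w["q"]).as_matrix();T[:3,3]=w["e"];w["cam_to_world"]=T@w["hand_eye"]
m=(w["pixels"].max(2)<35).astype(np.uint8);m[240:]=0;m[:,:295]=0;m[:,350:]=0;m[:185]=0
k,l,st,ce=cv2.connectedComponentsWithStats(m);i=1+st[1:,4].argmax();print(st[i],ce[i],onz(w,*ce[i],.126))
print(w["cam_to_world"][:3,3],proj(w,[.5655,-.026,.149]),proj(w,[.5655,-.026,.103]))
E
```

```text
[ 305  190   35   44 1003] [320.67397807 210.4107677 ] [ 0.56841316 -0.02730332  0.126     ]
[0.52845457 0.04258403 0.3185335 ] [323.38406029 221.86993629] [310.52107438 197.87429593]
```

```bash
python3 -m pendant '[0,0,0.02,0,0,0,0, 0,0,0.04,0,0,0,0, 0,0,0.06,0,0,0,0, 0,0,0.08,0,0,0,0, 0,0,0.1,0,0,0,0, 0,0,0.12,0,0,0,0, 0,0,0.12,0,0,0,0, 0,0,0.12,0,0,0,0, 0,0,0.12,0,0,0,0, 0,0,0.12,0,0,0,0]'
python3 - <<'E'
from workcell import bot
from h import *
o=bot.get_obs();e=o['eef_pos'];q=o['tool_rot'];print(e,q,o['ft_force'])
yaw=2*np.arctan2(q[1],q[0]);x=np.array([np.cos(yaw),np.sin(yaw)]);y=np.array([np.sin(yaw),-np.cos(yaw)])
C=np.array([.5625,-.0912]);p=lambda d:C+.065*np.array([np.sin(np.radians(d)),np.cos(np.radians(d))])
cur=e[:2]
for n in range(8):
    s=-18+45*n
    for k in range(1,11):
        d=(p(s+4.5*k)-cur)/.5;print("%.3f,%.3f"%(d@x,d@y),end="  ")
    cur=p(s+45);print(cur.round(4))
E
```

```text
clock: 2.65
eef_pos: [0.5256, -0.0326, 0.142]
tool_rot: [0.714, 0.7, 0.0, 0.001]
ft_force: [0.6, -0.1, -0.1]
grip_width: 0.0004
grasp_force: 0.0
[ 0.52558851 -0.03262607  0.14195046] [7.13702137e-01 7.00448990e-01 4.48227909e-04 5.20938734e-04] [ 0.60406451 -0.07113128 -0.08844505]
0.010,0.043  0.012,0.053  0.014,0.063  0.014,0.074  0.014,0.084  0.013,0.094  0.011,0.104  0.009,0.114  0.005,0.123  0.001,0.133  [ 0.592  -0.0333]
-0.005,0.009  -0.010,0.018  -0.016,0.026  -0.023,0.033  -0.031,0.040  -0.039,0.047  -0.047,0.053  -0.056,0.058  -0.065,0.062  -0.074,0.066  [ 0.6243 -0.0711]
-0.010,0.003  -0.020,0.005  -0.030,0.007  -0.040,0.007  -0.050,0.007  -0.060,0.006  -0.070,0.004  -0.080,0.002  -0.090,-0.002  -0.099,-0.006  [ 0.6204 -0.1207]
-0.009,-0.005  -0.018,-0.010  -0.026,-0.016  -0.033,-0.023  -0.040,-0.031  -0.047,-0.039  -0.053,-0.047  -0.058,-0.056  -0.062,-0.065  -0.066,-0.074  [ 0.5826 -0.153 ]
-0.003,-0.010  -0.005,-0.020  -0.007,-0.030  -0.007,-0.040  -0.007,-0.050  -0.006,-0.060  -0.004,-0.070  -0.002,-0.080  0.002,-0.090  0.006,-0.099  [ 0.533  -0.1491]
0.005,-0.009  0.010,-0.018  0.016,-0.026  0.023,-0.033  0.031,-0.040  0.039,-0.047  0.047,-0.053  0.056,-0.058  0.065,-0.062  0.074,-0.066  [ 0.5007 -0.1113]
0.010,-0.003  0.020,-0.005  0.030,-0.007  0.040,-0.007  0.050,-0.007  0.060,-0.006  0.070,-0.004  0.080,-0.002  0.090,0.002  0.099,0.006  [ 0.5046 -0.0617]
0.009,0.005  0.018,0.010  0.026,0.016  0.033,0.023  0.040,0.031  0.047,0.039  0.053,0.047  0.058,0.056  0.062,0.065  0.066,0.074  [ 0.5424 -0.0294]
```

```bash
python3 -m pendant '[0.004,0.016,0,0,0,0,0, 0.008,0.03,0,0,0,0,0, 0.01,0.042,0,0,0,0,0, 0.012,0.055,0,0,0,0,0, 0.014,0.068,0,0,0,0,0, 0.014,0.082,0,0,0,0,0, 0.013,0.095,0,0,0,0,0, 0.01,0.108,0,0,0,0,0, 0.006,0.121,0,0,0,0,0, 0.001,0.133,0,0,0,0,0]'
python3 -m pendant '[-0.005,0.009,0,0,0,0,0, -0.01,0.018,0,0,0,0,0, -0.016,0.026,0,0,0,0,0, -0.023,0.033,0,0,0,0,0, -0.031,0.04,0,0,0,0,0, -0.039,0.047,0,0,0,0,0, -0.047,0.053,0,0,0,0,0, -0.056,0.058,0,0,0,0,0, -0.065,0.062,0,0,0,0,0, -0.074,0.066,0,0,0,0,0]'
python3 - <<'E'
from workcell import bot
import cv2
cv2.imwrite("pics/t1.png",cv2.resize(bot.camera("side")["pixels"][140:300,180:360,::-1],None,fx=3,fy=3))
E
```

```text
clock: 3.48
eef_pos: [0.5923, -0.033, 0.1411]
tool_rot: [0.714, 0.701, 0.0, -0.0]
ft_force: [-2.1, 1.1, -0.6]
grip_width: 0.0002
grasp_force: 0.9
clock: 4.32
eef_pos: [0.6244, -0.0712, 0.1415]
tool_rot: [0.714, 0.7, 0.0, 0.0]
ft_force: [-0.6, 2.0, -0.2]
grip_width: 0.0002
grasp_force: 1.0
```

View pics/t1.png

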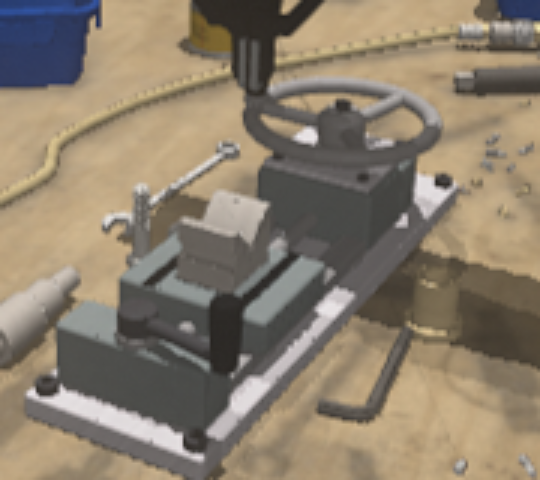

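The wheel has turned about a quarter with the fingertips at (250,80), right behind the handle (hidden), and the force is about 2 N as expected. Carrying on.

```bash
python3 -m pendant '[-0.01,0.003,0,0,0,0,0, -0.02,0.005,0,0,0,0,0, -0.03,0.007,0,0,0,0,0, -0.04,0.007,0,0,0,0,0, -0.05,0.007,0,0,0,0,0, -0.06,0.006,0,0,0,0,0, -0.07,0.004,0,0,0,0,0, -0.08,0.002,0,0,0,0,0, -0.09,-0.002,0,0,0,0,0, -0.099,-0.006,0,0,0,0,0]'
python3 -m pendant '[-0.009,-0.005,0,0,0,0,0, -0.018,-0.01,0,0,0,0,0, -0.026,-0.016,0,0,0,0,0, -0.033,-0.023,0,0,0,0,0, -0.04,-0.031,0,0,0,0,0, -0.047,-0.039,0,0,0,0,0, -0.053,-0.047,0,0,0,0,0, -0.058,-0.056,0,0,0,0,0, -0.062,-0.065,0,0,0,0,0, -0.066,-0.074,0,0,0,0,0]'
```

```text
clock: 5.2
eef_pos: [0.6201, -0.1209, 0.1414]
tool_rot: [0.714, 0.7, 0.0, 0.0]
ft_force: [0.7, 3.6, 0.1]
grip_width: -0.0002
grasp_force: 1.2
clock: 6.03
eef_pos: [0.5828, -0.1515, 0.1418]
tool_rot: [0.713, 0.701, 0.001, 0.0]
ft_force: [2.4, 1.1, -0.7]
grip_width: 0.0
grasp_force: 0.9
```

```bash
python3 -m pendant '[-0.003,-0.01,0,0,0,0,0, -0.005,-0.02,0,0,0,0,0, -0.007,-0.03,0,0,0,0,0, -0.007,-0.04,0,0,0,0,0, -0.007,-0.05,0,0,0,0,0, -0.006,-0.06,0,0,0,0,0, -0.004,-0.07,0,0,0,0,0, -0.002,-0.08,0,0,0,0,0, 0.002,-0.09,0,0,0,0,0, 0.006,-0.099,0,0,0,0,0]'
python3 -m pendant '[0.005,-0.009,0,0,0,0,0, 0.01,-0.018,0,0,0,0,0, 0.016,-0.026,0,0,0,0,0, 0.023,-0.033,0,0,0,0,0, 0.031,-0.04,0,0,0,0,0, 0.039,-0.047,0,0,0,0,0, 0.047,-0.053,0,0,0,0,0, 0.056,-0.058,0,0,0,0,0, 0.065,-0.062,0,0,0,0,0, 0.074,-0.066,0,0,0,0,0]'
python3 -m pendant '[0.01,-0.003,0,0,0,0,0, 0.02,-0.005,0,0,0,0,0, 0.03,-0.007,0,0,0,0,0, 0.04,-0.007,0,0,0,0,0, 0.05,-0.007,0,0,0,0,0, 0.06,-0.006,0,0,0,0,0, 0.07,-0.004,0,0,0,0,0, 0.08,-0.002,0,0,0,0,0, 0.09,0.002,0,0,0,0,0, 0.099,0.006,0,0,0,0,0]'
```

```text
clock: 6.87
eef_pos: [0.532, -0.1492, 0.1413]
tool_rot: [0.714, 0.7, -0.001, 0.0]
ft_force: [2.2, -1.1, 0.5]
grip_width: -0.0002
grasp_force: 0.9
clock: 7.7
eef_pos: [0.5001, -0.1108, 0.1412]
tool_rot: [0.714, 0.7, -0.0, -0.0]
ft_force: [1.2, -1.2, 0.8]
grip_width: -0.0001
grasp_force: 1.0
clock: 8.53
eef_pos: [0.504, -0.0612, 0.141]
tool_rot: [0.714, 0.7, -0.001, -0.001]
ft_force: [0.8, -4.3, -1.2]
grip_width: -0.0004
grasp_force: 2.0
```

```bash
python3 -m pendant '[0.009,0.005,0,0,0,0,0, 0.018,0.01,0,0,0,0,0, 0.026,0.016,0,0,0,0,0, 0.033,0.023,0,0,0,0,0, 0.04,0.031,0,0,0,0,0, 0.047,0.039,0,0,0,0,0, 0.053,0.047,0,0,0,0,0, 0.058,0.056,0,0,0,0,0, 0.062,0.064,0,0,0,0,0, 0.064,0.069,0,0,0,0,0]'
python3 - <<'E'
from workcell import bot
from h import *
o=bot.get_obs();print(o['eef_pos'],o['ft_force'])
a=load("side")["pixels"][155:200,260:330];b=bot.camera("side")["pixels"];cv2.imwrite("pics/s2.png",cv2.resize(np.hstack([a,b[155:200,260:330]])[...,::-1],None,fx=5,fy=5,interpolation=cv2.INTER_CUBIC))
E
```

```text
clock: 9.37
eef_pos: [0.5399, -0.0298, 0.141]
tool_rot: [0.714, 0.701, -0.0, -0.0]
ft_force: [-2.0, -2.2, -0.6]
grip_width: -0.0002
grasp_force: 0.9
[ 0.53988476 -0.02977124  0.14104856] [-2.04148318 -2.21185369 -0.63112838]
```

View pics/s2.png

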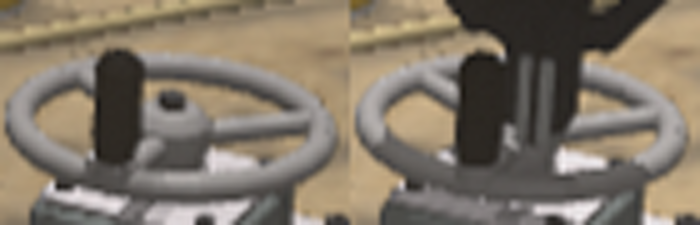

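The handle is back beside its start, about 4 mm short (before at x≈119, after ≈130 in the crop). I'll nudge it 3 mm more, then back off and rise.

```bash
python3 -m pendant '[0,0.003,0,0,0,0,0, 0,0.006,0,0,0,0,0, 0,0.006,0,0,0,0,0, 0,-0.01,0,0,0,0,0, 0,-0.04,0,0,0,0,0, 0,-0.06,0,0,0,0,0, 0,-0.06,-0.04,0,0,0,0, 0,-0.06,-0.1,0,0,0,0, 0,-0.06,-0.15,0,0,0,0, 0,-0.06,-0.16,0,0,0,0]'
python3 -m pendant '[0.03,0.01,0,0,0,0,0, 0.08,0.02,0,0,0,0,0, 0.14,0.03,0,0,0,0,0, 0.2,0.04,0,0,0,0,0, 0.26,0.05,0,0,0,0,0, 0.31,0.05,0,0,0,0,0, 0.34,0.05,0,0,0,0,0, 0.36,0.05,0,0,0,0,0, 0.36,0.05,0,0,0,0,0, 0.36,0.05,0,0,0,0,0]'
python3 - <<'E'
from workcell import bot
from h import *
from scipy.spatial.transform import Rotation as R
o=bot.get_obs();print(o['eef_pos'],o['tool_rot'])
w=bot.camera("wrist");T=np.eye(4);T[:3,:3]=R.from_quat(o["tool_rot"]).as_matrix();T[:3,3]=o["eef_pos"];w["cam_to_world"]=T@w["hand_eye"]
b=bot.camera("side")["pixels"];a=load("side")["pixels"]
for im in(a,b):
    m=(im[158:190,270:292].max(2)<55).astype(np.uint8);k,l,st,ce=cv2.connectedComponentsWithStats(m);i=1+st[1:,4].argmax();print("knob side px",ce[i]+[270,158],st[i])
cv2.imwrite("pics/w3.png",w["pixels"][...,::-1])
print("tip proj",proj(w,[.544,.195,.111]),"piv",proj(w,[.6046,.171,.085]))
np.savez("w3.npz",**{k:w[k] for k in("pixels","mtx","cam_to_world")})
E
```

```text
clock: 10.25
eef_pos: [0.5119, -0.0302, 0.2264]
tool_rot: [0.714, 0.7, 0.003, 0.004]
ft_force: [0.4, -0.7, -0.1]
grip_width: 0.0003
grasp_force: 0.0
clock: 11.08
eef_pos: [0.5378, 0.1495, 0.2211]
tool_rot: [0.714, 0.701, -0.0, 0.0]
ft_force: [-0.8, -0.2, -0.4]
grip_width: -0.0001
grasp_force: 0.0
[0.53775375 0.149456   0.2211223 ] [ 7.13538414e-01  7.00616030e-01 -2.30206195e-04  2.40072824e-04]
knob side px [282.99450549 176.03846154] [  9   7  10  23 182]
knob side px [281.87455197 172.53763441] [  5   0  15  30 279]
tip proj [264.27581429 137.0853494 ] piv [337.8662446  161.48724534]
```

View pics/w3.png

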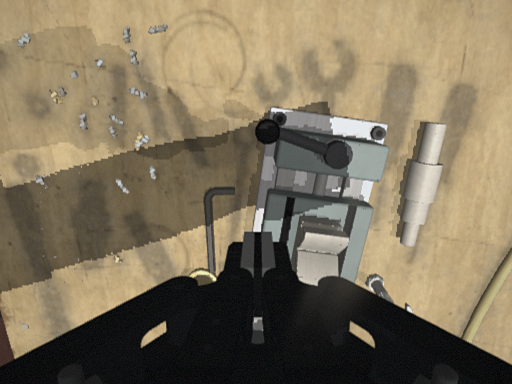

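The lever handle is at (267,131) and the pivot at (337,153), with the fingers behind on the -y side and nothing in between. Next I work out the points for the swing.

```bash
python3 - <<'E'
from h import *
w=load("w3");print(onz(w,267,131,.111),onz(w,337,153,.085))
tip=(onz(w,267,131,.111)[:2]+[.5440,.195])/2;pv=(onz(w,337,153,.085)[:2]+[.6046,.171])/2
d=tip-pv;print(tip,pv,np.linalg.norm(d),np.degrees(np.arctan2(d[1],d[0])))
yaw=2*np.arctan2(.7006,.7135);x=np.array([np.cos(yaw),np.sin(yaw)]);y=np.array([np.sin(yaw),-np.cos(yaw)])
p=lambda a:pv+.065*np.array([np.cos(np.radians(a)),np.sin(np.radians(a))])
cur=np.array([.5378,.1495]);print((p(195)-cur)/.5@x,(p(195)-cur)/.5@y,p(195))
for s,e in((195,148),(148,108)):
    for a in np.linspace(s,e,11)[1:]:
        q=(p(a)-p(s))/.5;print("%.3f,%.3f"%(q@x,q@y),end="  ")
    print(p(e))
E
```

```text
[0.54600375 0.19929016 0.111     ] [0.60351859 0.17802604 0.085     ]
[0.54500188 0.19714508] [0.60405929 0.17451302] 0.06324546308973018 159.03209984930328
0.016503593463189314 0.006648254362317571 [0.54127411 0.15768978]
0.010,-0.003  0.021,-0.004  0.032,-0.005  0.042,-0.005  0.053,-0.004  0.063,-0.002  0.074,0.001  0.084,0.004  0.093,0.008  0.103,0.013  [0.54893617 0.20895777]
0.008,0.005  0.015,0.010  0.022,0.016  0.028,0.023  0.034,0.030  0.040,0.037  0.045,0.044  0.049,0.052  0.053,0.061  0.056,0.069  [0.58397319 0.23633169]
```

```bash
python3 -m pendant '[0.01,0.004,0.02,0,0,0,0, 0.016,0.006,0.06,0,0,0,0, 0.016,0.006,0.1,0,0,0,0, 0.016,0.006,0.14,0,0,0,0, 0.016,0.006,0.17,0,0,0,0, 0.016,0.006,0.195,0,0,0,0, 0.016,0.006,0.21,0,0,0,0, 0.016,0.006,0.218,0,0,0,0, 0.016,0.006,0.218,0,0,0,0, 0.016,0.006,0.218,0,0,0,0]'
python3 -m pendant '[0.01,-0.003,0,0,0,0,0, 0.021,-0.004,0,0,0,0,0, 0.032,-0.005,0,0,0,0,0, 0.042,-0.005,0,0,0,0,0, 0.053,-0.004,0,0,0,0,0, 0.063,-0.002,0,0,0,0,0, 0.074,0.001,0,0,0,0,0, 0.084,0.004,0,0,0,0,0, 0.093,0.008,0,0,0,0,0, 0.103,0.013,0,0,0,0,0]'
```

```text
clock: 12.02
eef_pos: [0.5415, 0.1575, 0.1126]
tool_rot: [0.714, 0.7, 0.0, 0.0]
ft_force: [0.3, -0.4, -0.1]
grip_width: 0.0004
grasp_force: 0.0
clock: 12.85
eef_pos: [0.549, 0.209, 0.1122]
tool_rot: [0.714, 0.7, -0.0, 0.001]
ft_force: [1.0, -2.9, -0.2]
grip_width: -0.0002
grasp_force: 1.2
```

```bash
python3 -m pendant '[0.008,0.005,0,0,0,0,0, 0.015,0.01,0,0,0,0,0, 0.022,0.016,0,0,0,0,0, 0.028,0.023,0,0,0,0,0, 0.034,0.03,0,0,0,0,0, 0.04,0.037,0,0,0,0,0, 0.045,0.044,0,0,0,0,0, 0.049,0.052,0,0,0,0,0, 0.053,0.061,0,0,0,0,0, 0.056,0.068,0,0,0,0,0]'
python3 - <<'E'
from workcell import bot
import cv2
cv2.imwrite("pics/s4.png",cv2.resize(bot.camera("side")["pixels"][150:300,180:360,::-1],None,fx=4,fy=4,interpolation=cv2.INTER_CUBIC))
E
```

```text
clock: 13.68
eef_pos: [0.5836, 0.2367, 0.1123]
tool_rot: [0.714, 0.7, 0.0, -0.0]
ft_force: [-0.8, -0.1, 0.3]
grip_width: 0.0003
grasp_force: 0.5
```

View pics/s4.png

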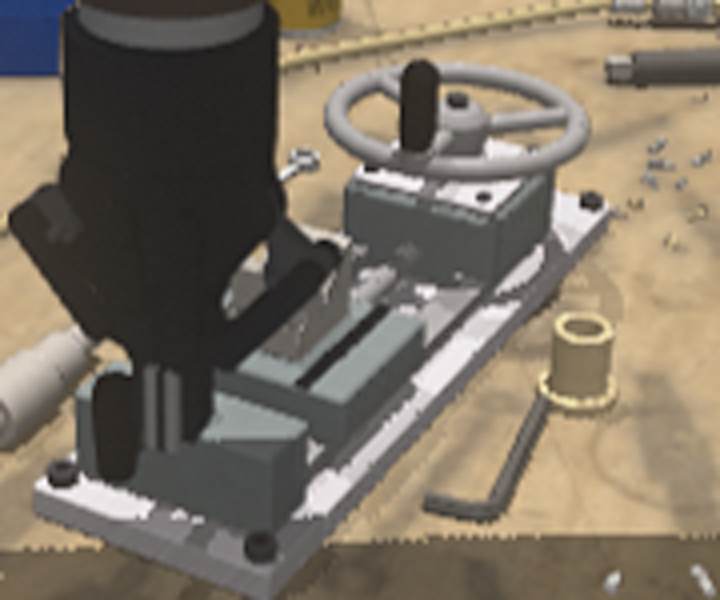

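The lever handle is now near the +y side at crop (117,425). The wheel handle is back at its start pixel, about (284.7,176) against (283.8,176) before. I'll nudge the lever on gently towards its stop.

```bash
python3 -m pendant '[0.001,0.002,0,0,0,0,0, 0.001,0.004,0,0,0,0,0, 0.001,0.006,0,0,0,0,0, 0.001,0.008,0,0,0,0,0, 0.001,0.009,0,0,0,0,0, 0.001,0.01,0,0,0,0,0, 0.001,0.01,0,0,0,0,0, 0.001,0.01,0,0,0,0,0, 0.001,0.01,0,0,0,0,0, 0.001,0.01,0,0,0,0,0]'
python3 - <<'E'
from h import *
s=load("side");t=onz(s,209.3,256.3,.0895);print(t);d=t[:2]-[.604,.1745];print(np.linalg.norm(d),np.degrees(np.arctan2(d[1],d[0])))
E
```

```text
clock: 14.57
eef_pos: [0.5882, 0.2368, 0.1124]
tool_rot: [0.714, 0.7, 0.0, 0.0]
ft_force: [0.0, 0.2, 0.0]
grip_width: -0.0
grasp_force: 0.4
[0.60436772 0.23922666 0.0895    ]
0.06472770739428116 89.67449628090252
```

```bash
python3 -m pendant '[0,0.001,0,0,0,0,0, 0,0.002,0,0,0,0,0, 0,0.003,0,0,0,0,0, 0,0.004,0,0,0,0,0, 0,0.005,0,0,0,0,0, 0,0.006,0,0,0,0,0, 0,0.007,0,0,0,0,0, 0,0.007,0,0,0,0,0, 0,0.007,0,0,0,0,0, 0,0.007,0,0,0,0,0]'
python3 - <<'E'
from workcell import bot
from h import *
s=bot.camera("side");im=s["pixels"][238:276,195:217];m=(im.max(2)<45).astype(np.uint8)
k,l,st,ce=cv2.connectedComponentsWithStats(m);i=1+st[1:,4].argmax();c=ce[i]+[195,238];print(c,st[i]);t=onz(s,*c,.0895);d=t[:2]-[.604,.1745];print(t,np.linalg.norm(d),np.degrees(np.arctan2(d[1],d[0])))
E
```

```text
clock: 15.4
eef_pos: [0.5917, 0.2366, 0.1123]
tool_rot: [0.714, 0.7, 0.0, 0.0]
ft_force: [-1.4, 0.5, 0.1]
grip_width: -0.0002
grasp_force: 0.2
[206.02439024 254.29268293] [ 5  4 10 27 82]
[0.61145095 0.23609441 0.0895    ] 0.06204343950421382 83.10255908002839
```

The lever is at about 83°, against its stop at 81°. Backing off and rising.

```bash
python3 -m pendant '[0,0.002,0,0,0,0,0, 0,0.002,0,0,0,0,0, 0,-0.02,0,0,0,0,0, 0,-0.06,0,0,0,0,0, 0,-0.08,0,0,0,0,0, 0,-0.08,-0.04,0,0,0,0, 0,-0.08,-0.1,0,0,0,0, 0,-0.08,-0.16,0,0,0,0, 0,-0.08,-0.22,0,0,0,0, 0,-0.08,-0.26,0,0,0,0]'
python3 -m pendant '[0,-0.06,0,0,0,0,0, 0,-0.12,0,0,0,0,0, 0,-0.18,0,0,0,0,0, 0,-0.24,0,0,0,0,0, 0,-0.28,0,0,0,0,0, 0,-0.3,0,0,0,0,0, 0,-0.3,0,0,0,0,0, 0,-0.3,0,0,0,0,0, 0,-0.3,0,0,0,0,0, 0,-0.3,0,0,0,0,0]'
python3 - <<'E'
from workcell import bot
from h import *
c=bot.camera("top")["pixels"];a=load("top")["pixels"]
cv2.imwrite("pics/t5.png",cv2.resize(np.vstack([a[140:255,165:365],c[140:255,165:365]])[...,::-1],None,fx=2.6,fy=2.6,interpolation=cv2.INTER_CUBIC))
E
```

```text
clock: 16.28
eef_pos: [0.5527, 0.2377, 0.2459]
tool_rot: [0.714, 0.7, 0.002, 0.001]
ft_force: [0.7, 0.0, 0.6]
grip_width: 0.0
grasp_force: 0.0
clock: 17.12
eef_pos: [0.4029, 0.2404, 0.2422]
tool_rot: [0.714, 0.7, 0.0, 0.0]
ft_force: [-0.3, 0.6, -0.5]
grip_width: -0.0
grasp_force: 0.0
```

View pics/t5.png

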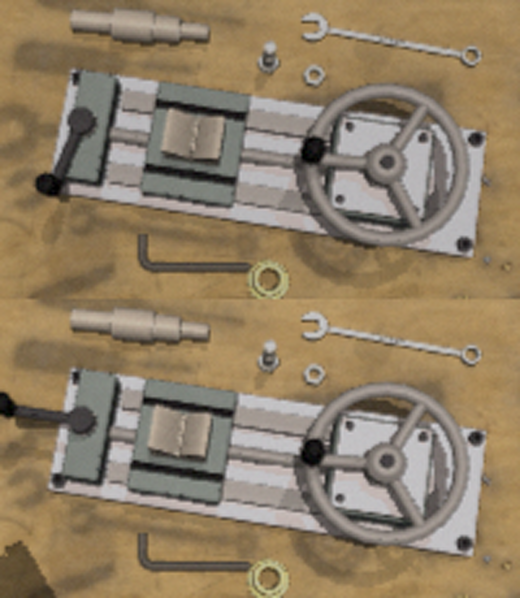

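The before-and-after view shows the wheel handle back in place at (313,150)/(313,452), the carriage fed, the lever along the unit's +y and the bystanders unmoved. Handing in.

```bash
python3 -c "
from workcell import bot
print(bot.job_done())"
```

```text
the job is handed in; nothing more can be done
None
```

The wheel was pushed one full clockwise turn, with its handle back where it started to within a few millimetres. The clamp lever was then pushed to within a few degrees of its stop. No bystander moved visibly, and the job was handed in at about 17 s; no verdict was returned.

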